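Stack a filter pack and hold the spread snap ring at its groove

ROBOT

A 6-joint arm with a two-finger parallel gripper is mounted at the origin on a cart in front of the work surface, level with it; the furniture and walls round the work are solid. World frame = base frame: x ahead of the robot, y to its left, z up, the work surface at z = 0. Lengths are in m, angles in rad, forces in N, time in s.
With the tool pointing down it reaches from about 0.35 to 0.85 m from the base axis. Payload 8.1 kg.
Tool frame: the origin (TCP) lies at the very end of the fingers, on their centre line; the grasp point (between the pads) lies 19 mm behind it; z points along the fingers, y is the line along which they close (so a half turn about z gives the same grasp; the last joint's range is limited). The gripper opens to 93 mm and grips with 3 to 60 N. Pads are 15 mm wide; open, the fingers measure 128 mm over their backs; the gripper's body (75 mm by 188 mm) begins 65 mm behind the grasp point.
Start: joints at [-0.085, 0.13, 1.488, -0, 1.523, -0.085], TCP at [0.6, 0, 0.219] pointing down, gripper open.
Joint ranges: [-2.96, 2.96], [-0.89, 2.26], [0.02, 2.5], [-1.34, 4.48], [0, 2.73], [-2.66, 2.66]. Speed limits (rad/s): [2.39, 2.39, 2.79, 3.14, 3.14, 3.14].

INTERFACE

Orientations are given as a rotation vector (axis times angle).
In Python, from plant import monitor, eyes, ticket gives the robot as it stands.
- The arm moves only by the tool arm_command, never from a script. Its argument "deltas" is a list that holds one entry, the list of rows, each a list of 6 numbers: the shift along the world's x, y, z in cm, then the turn, a rotation vector about the world's x, y, z in degrees. In form: [[[tx, ty, tz, rx, ry, rz], ...]]. A call has 1 to 12 rows; each row shifts and turns the commanded pose from where the row before left it; what a row does not reach is not made up. A row lasts 1/12 s, in which the tool goes at most 41.7 mm and 7.16 degrees, less where a joint would pass 70% of its speed; a pose out of reach is approached as far as the arm can. A call is refused whole if a number of a shift passes 4.17 or a number of a turn 7.16, either way. A call with a gripper value outside its range is refused whole. "gripper" is the opening, from -1 (shut) to 1 (fully open), set as the call begins (left out, the last holds). The fingers move at their own pace and stop on an object; "squeeze" is the grip in N (left out, the last holds). Time passes only in rows, so rows that do not move let the fingers close. It gives the time, the measured TCP pose, the force, the opening and the grip force at its end, in the units of the state.
- monitor.read_state(): the state, without advancing time (a new reading comes with each control period).
- eyes.read_camera(name): name is "scene" or "side" or "wrist"; returns the picture (420x560x3 uint8, blue, green, red); there is no depth.
- eyes.camera_model(name): a dict with "fx", "fy", "cx", "cy" (pixels), "k1" (the pictures are not rectified: a ray, as slopes to the right and down, at radius r is drawn at 1 + k1 r^2 times it, then the intrinsics apply), "rvec" (rotation vector, rad) and "tvec" (3), from world to camera coordinates, as OpenCV has them. Camera axes: x right, y down, z forward; pixel columns grow to the right and rows downward; lengths in m; the calibration is good to about 2 mm. A picture is of the moment at which its call begins: read the wrist's pose just before it. camera_model takes no time and is no camera call; for the wrist camera it gives the pose at the moment of the call.
- ticket.close_job(): hands the job in; it is judged then, once.
The state is a dict: "t": time; "q": joint angles; "dq": joint speeds; "joint_torque": joint torques, N m; "tool_pos": TCP position; "orientation": TCP orientation; "force": force on the tool from outside, world axes, zero at the start; "wrist_torque": the same for the moment, N m; "opening": finger opening in m; "gripper_force": force on a finger pad.
Only numpy, scipy, OpenCV 4.12 (cv2) and the standard library are available. Lean on these libraries where they do the work, as an engineer would, in place of code of your own. Each camera call takes 0.05 s, during which the arm holds its last target. There are 200 camera calls.

TASK

Assemble the filter pack on the round holder: lay the brass disc over the spindle onto the holder's plate, then the white disc flat on top of it. Then take the red-handled snap ring pliers by both handles, squeeze them fully so that the ring is spread, and bring the ring down over the spindle without forcing it, until it is level with the brass-coloured groove. Finish there still holding: the handles squeezed, the pliers level, the open ring centred round the groove and touching neither spindle nor discs; leave the tape roll, notebook and red marker alone.

Things in the scene. Friction and masses are not known exactly. Their poses are not given: they have to be found in the camera images.
- holder: filter holder, fixed to the worktop: round aluminium foot plate, 80 mm diameter, 14 mm thick, with an upright steel spindle in its middle, 14 mm diameter, its coned tip 62 mm above the worktop. Origin at the centre of the underside, z up
- groove (a point): middle of the spindle's groove, on the spindle axis: a brass-coloured band 11 mm in diameter and 10 mm high, 47 mm above the worktop (42 to 52 mm)
- plate_top (a point): centre of the foot plate's upper face, on the spindle axis, 14 mm above the worktop: the brass disc lies here
- brass_disc: loose brass-coloured flat disc, 54 mm diameter, 8 mm thick, with a 22 mm hole; 60 g. Origin at the centre of its underside, z up; lies flat on the worktop at the start
- white_disc: loose white plastic flat disc, 54 mm diameter, 8 mm thick, with a 22 mm hole; about 40 g. Origin at the centre of its underside, z up; lies flat on the worktop at the start
- pliers: snap ring pliers, 150 g, 0.13 m long, lying on the worktop. Origin on the underside midway between the two red handles; x points from the handles to the ring, z up. Two crossing steel arms, 9 to 20 mm above the underside, run from the handles to a two-part snap ring; squeezing the handles towards each other drives the ring's halves apart
- handles (a point): point to grip, midway between the two handles, 23 mm above the pliers' underside. Handles: upright plates 62 mm long along the pliers' x (31 mm either side of here), 30 mm high from the underside, flat outer faces 50 mm apart (along y) at rest, 37 mm when squeezed to the stop; both move equally to the middle. A spring resists with 2.5 N, growing to 6.5 N at the stop: grip with 10 N or more
- ring_centre (a point): centre of the snap ring (4 mm dark steel wire), in the plane of its wire: in the pliers' frame at x = 80 mm, y = 0, z = 6 mm, spread or not. At rest its opening is 11 mm wide and does not pass the spindle; fully spread it is a round opening of 24 mm
- jaw_left (a joint): travel of the pliers' left (+y) handle and of the ring half it drives: 0 at rest, 0.0065 m squeezed to the stop; the right one moves equally
- foam_block: white block with tube holes, fixed to the worktop, 64 x 104 x 50 mm (x, y, z), an obstacle beside the discs; origin at the centre of its underside
- tape_roll: bystander: roll of beige tape lying flat, 96 mm across, 25 mm high. Origin at the centre of its underside
- notebook: bystander: small yellow notebook lying flat, 75 x 108 x 11 mm. Origin at the centre of its underside
- marker_red: bystander: red marker pen lying flat, 147 mm long, 16 mm thick. Origin at the centre of its underside
Not all that is in view belongs to the job. Several things have the shape of the brass_disc; the one meant has the colours described above.

How it is judged:
By the outcome, as a careful person would: the job done as asked, in the order asked, and still so for the second after the job is handed in, while the arm keeps its last pose, push and grip.
It also fails if it takes over 59 s, if anything falls off the work surface, if the arm or the gripper's body presses on something with over 40 N, if the wrist force passes 120 N, or if a joint passes its speed limit or range.

## Working session

There is one attempt and no reset: what is moved stays moved. The work goes in short steps, Python scripts to look and compute and a tool call to move; the robot and the scene stay as the last step left them, time stands still between calls to the robot, and variables do not carry over. Pictures are saved under pics/ and viewed, at most 10 in all, crops included, and the job is handed in when it is done.

Besides the shell and the picture viewer there is one more tool, called after "Call:" by a JSON object that holds its "method" and its "body". arm_command: Moves the arm, as the interface text tells. Its arguments: {"type":"object","properties":{"deltas":{"type":"array"},"gripper":{"type":"number"},"squeeze":{"type":"number"}},"required":["deltas"]}

```bash
mkdir -p pics
cat > h.py <<'E'
import cv2, numpy as np
from plant import monitor, eyes, ticket
def cam(n):
    m=eyes.camera_model(n); R=cv2.Rodrigues(np.array(m["rvec"],float))[0]; return m,R,np.array(m["tvec"],float)
def ray(c,u,v):
    m,R,t=c; K=np.array([[m["fx"],0,m["cx"]],[0,m["fy"],m["cy"]],[0,0,1.]])
    p=cv2.undistortPoints(np.array([[[u,v]]],float),K,np.array([m["k1"],0,0,0,0.]))[0,0]
    # note: model is r_d = r(1+k1 r^2)
    return -R.T@t, R.T@np.array([p[0],p[1],1.])
def plane(c,u,v,z):
    o,d=ray(c,u,v); return o+d*(z-o[2])/d[2]
def proj(c,P):
    m,R,t=c; K=np.array([[m["fx"],0,m["cx"]],[0,m["fy"],m["cy"]],[0,0,1.]])
    return cv2.projectPoints(np.array(P,float).reshape(-1,3),np.array(m["rvec"],float),t,K,np.array([m["k1"],0,0,0,0.]))[0][:,0]
def tri(rs):
    A=np.zeros((3,3));b=np.zeros(3)
    for o,d in rs:
        d=d/np.linalg.norm(d);M=np.eye(3)-np.outer(d,d);A+=M;b+=M@o
    X=np.linalg.solve(A,b); return X,[np.linalg.norm((np.eye(3)-np.outer(d,d)/(d@d))@(X-o)) for o,d in rs]
E
python3 - <<'E'
from h import *
for n in ["scene","side","wrist"]:
    i=eyes.read_camera(n); cv2.imwrite(f"pics/{n}0.png",i)
    m,R,t=cam(n); print(n,{k:np.round(v,3) for k,v in m.items()},-R.T@t, R[2])
s=monitor.read_state();print(s["t"],s["tool_pos"],s["orientation"],s["opening"])
E
```

```text
scene {'fx': np.float64(490.545), 'fy': np.float64(490.545), 'cx': np.float64(279.291), 'cy': np.float64(219.338), 'k1': np.float64(-0.048), 'rvec': array([ 2.135, -1.064,  0.452]), 'tvec': array([-0.403,  0.364,  1.084])} [-0.17770811 -0.63843365  1.01550136] [ 0.57424471  0.43284429 -0.69490203]
side {'fx': np.float64(411.268), 'fy': np.float64(411.268), 'cx': np.float64(275.346), 'cy': np.float64(202.795), 'k1': np.float64(-0.011), 'rvec': array([ 2.178, -0.328,  0.146]), 'tvec': array([-0.57 ,  0.14 ,  0.963])} [ 0.35596528 -0.83443186  0.67052509] [ 0.22354192  0.77796996 -0.5871897 ]
wrist {'fx': np.float64(376.004), 'fy': np.float64(376.004), 'cx': np.float64(281.599), 'cy': np.float64(213.708), 'k1': np.float64(0.018), 'rvec': array([-2.84e+00, -0.00e+00,  2.00e-03]), 'tvec': array([-0.6  , -0.036,  0.392])} [0.60031781 0.08209524 0.38365044] [-0.00146046 -0.29696306 -0.95488785]
0.15 [5.99567170e-01 7.30047542e-05 2.17821685e-01] [-2.22064850e+00 -2.22068927e+00  1.44620893e-03] 0.09311200289106551
```

View pics/scene0.png

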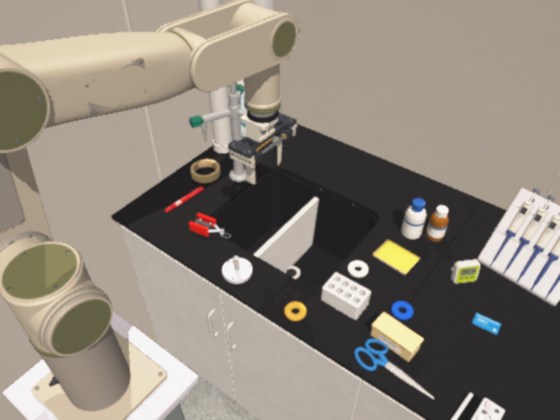

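View pics/side0.png

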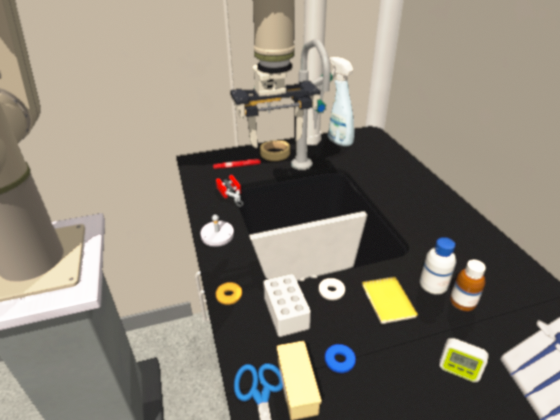

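View pics/wrist0.png

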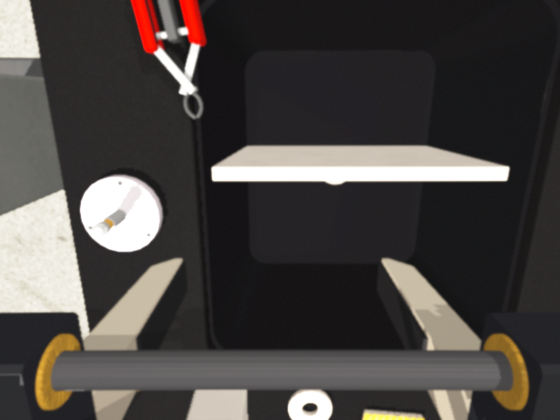

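The scene picture shows the brass disc at about (296,311), the white disc (358,268), a blue lookalike (402,310), the foam block (346,295), the holder (237,268), and the pliers (210,227). In the side view these are brass (228,293), white (331,289), holder (217,232) and pliers (229,188). The wrist picture shows the holder at (121,213) and the pliers' ring at (192,104).

Run:
```python
from h import *
S={n:(cam(n),cv2.imread(f"pics/{n}0.png")) for n in ["scene","side"]}
def blob(n,lo,hi,box):
    c,i=S[n]; h=cv2.inRange(cv2.cvtColor(i,cv2.COLOR_BGR2HSV),lo,hi); x0,y0,x1,y1=box
    m=np.zeros_like(h); m[y0:y1,x0:x1]=h[y0:y1,x0:x1]
    k,l,st,ce=cv2.connectedComponentsWithStats(m); j=1+np.argmax(st[1:,4])
    cnt=cv2.findContours((l==j).astype(np.uint8),cv2.RETR_EXTERNAL,cv2.CHAIN_APPROX_NONE)[0][0]
    return cnt[:,0],cv2.minEnclosingCircle(cnt),st[j],cv2.fitEllipse(cnt)
for nm,lo,hi,b1,b2 in [("brass",(10,100,80),(35,255,255),(270,290,320,330),(210,275,250,310)),
  ("white",(0,0,120),(180,70,255),(343,255,374,282),(315,274,350,304)),
  ("blue",(95,120,60),(125,255,255),(385,297,418,322),(320,340,360,375)),
  ("holder",(0,0,110),(180,90,255),(215,250,256,288),(195,222,238,250)),
  ("handles",(0,150,80),(8,255,255),(185,205,225,240),(212,170,245,205)),
  ("foam",(0,0,90),(180,70,255),(318,270,375,318),(262,268,312,336))]:
    rs=[]
    for n,b in(("scene",b1),("side",b2)):
        cnt,_,st,e=blob(n,lo,hi,b); u,v=e[0]; rs.append(ray(S[n][0],u,v))
        print(nm,n,st,np.round(e[0],1),"z0.005:",plane(S[n][0],u,v,0.005).round(4))
    print("   tri",*[np.round(a,4) for a in tri(rs)])
```

```text
brass scene [284 300  23  22 386] [295.  310.6] z0.005: [ 0.4198 -0.2371  0.005 ]
brass side [215 282  28  23 505] [228.4 292.9] z0.005: [ 0.421 -0.234  0.005]
   tri [ 0.42   -0.2368  0.0066] [0.0012 0.0012]
white scene [347 260  22  18 294] [357.7 268.4] z0.005: [ 0.6328 -0.2919  0.005 ]
white side [318 278  28  22 468] [331.4 288.5] z0.005: [ 0.6339 -0.288   0.005 ]
   tri [ 0.6313 -0.2923  0.0086] [0.0012 0.0012]
blue scene [391 300  23  21 371] [402.  309.9] z0.005: [ 0.5819 -0.4499  0.005 ]
blue side [324 343  33  31 741] [339.7 358. ] z0.005: [ 0.5829 -0.4468  0.005 ]
   tri [ 0.581  -0.4496  0.0079] [0.0012 0.0012]
holder scene [221 255  32  29 687] [236.8 269.8] z0.005: [ 0.4333 -0.0352  0.005 ]
holder side [200 222  34  25 681] [216.5 233.3] z0.005: [ 0.4314 -0.032   0.005 ]
   tri [ 0.4307 -0.0378  0.0096] [0.0002 0.0002]
handles scene [189 221  21  16 193] [198.2 228.5] z0.005: [0.4846 0.1563 0.005 ]
handles side [215 178  13  21 143] [220.9 187.3] z0.005: [0.4802 0.1699 0.005 ]
   tri [0.4765 0.1461 0.0195] [0.0013 0.0013]
foam scene [ 321  271   51   47 1541] [345.4 294.9] z0.005: [ 0.537  -0.3119  0.005 ]
foam side [ 262  268   50   68 2664] [287.4 297.6] z0.005: [ 0.5365 -0.2837  0.005 ]
   tri [ 0.5225 -0.3168  0.0361] [0.0072 0.0072]
```

Call:
{"method": "arm_command", "body": {"deltas": [[[-1.4,-1.9,-0.8,0,0,-7],[-1.4,-1.9,-0.8,0,0,-7],[-1.4,-1.9,-0.8,0,0,-7],[-1.4,-1.9,-0.8,0,0,-7],[-1.4,-1.9,-0.8,0,0,-7],[-1.4,-1.9,-0.8,0,0,-7],[-1.4,-1.9,-0.8,0,0,-7],[-1.4,-1.9,-0.8,0,0,-7],[-1.4,-1.9,-0.8,0,0,-7],[-1.4,-1.9,-0.8,0,0,-7],[-1.4,-1.9,-0.8,0,0,-7],[-1.4,-1.9,-0.8,0,0,-7]]]}}

```text
t: 1.15
tool_pos: [0.4311, -0.2287, 0.1221]
orientation: [-3.138, -0.155, 0.0]
force: [0.1, -0.3, -0.3]
opening: 0.0928
gripper_force: 0.0
```

Call:
{"method": "arm_command", "body": {"deltas": [[[-1.2,-0.9,0,0,0,-6],[0,0,0,0,0,0],[0,0,0,0,0,0]]]}}

```text
t: 1.4
tool_pos: [0.4196, -0.2372, 0.1224]
orientation: [-3.141, -0.001, 0.0]
force: [0.3, -0.0, -0.5]
opening: 0.0933
gripper_force: 0.0
```

```bash
cat >> h.py <<'E'
def snap(name):
    c=cam("wrist"); i=eyes.read_camera("wrist"); cv2.imwrite(f"pics/{name}.png",i); np.save(f"pics/{name}.npy",np.r_[np.ravel(c[0]["rvec"]),c[2].ravel()])
    s=monitor.read_state(); print(name,"t",round(s["t"],2),"tcp",np.round(s["tool_pos"],4),"R",cv2.Rodrigues(np.array(s["orientation"]))[0].round(3).tolist(),"open",round(s["opening"],4),"F",np.round(s["force"],1)); return c,i
def load(name):
    m=eyes.camera_model("wrist"); p=np.load(f"pics/{name}.npy"); m["rvec"]=p[:3]; m["tvec"]=p[3:]
    return (m,cv2.Rodrigues(p[:3])[0],p[3:]),cv2.imread(f"pics/{name}.png")
def ells(i,lo,hi,amin=300):
    h=cv2.inRange(cv2.cvtColor(i,cv2.COLOR_BGR2HSV),lo,hi)
    cs,hi_=cv2.findContours(h,cv2.RETR_CCOMP,cv2.CHAIN_APPROX_NONE); r=[]
    for c,k in zip(cs,hi_[0] if len(cs) else []):
        if cv2.contourArea(c)>amin and len(c)>20: r.append(("hole" if k[3]>=0 else "out",np.round(cv2.fitEllipse(c)[0],1),np.round(cv2.fitEllipse(c)[1],1),cv2.boundingRect(c)))
    return r
E
python3 - <<'E'
from h import *
c,i=snap("w1")
for e in ells(i,(10,100,80),(35,255,255)): print(e, plane(c,*e[1],0.008).round(4))
E
```

```text
w1 t 1.45 tcp [ 0.4202 -0.2369  0.1227] R [[1.0, 0.002, 0.0], [0.002, -1.0, 0.0], [0.0, -0.0, -1.0]] open 0.0932 F [ 0.8  0.2 -0.6]
('out', array([ 57.4, 371.3]), array([35.1, 68.9]), (36, 335, 42, 74)) [ 0.2687 -0.0387  0.008 ]
('out', array([506.6, 371.9]), array([37.7, 74.7]), (485, 334, 44, 76)) [ 0.2689 -0.4383  0.008 ]
('out', array([276.9, 205.2]), array([67.4, 69.8]), (242, 171, 71, 69)) [ 0.4229 -0.2346  0.008 ]
('hole', array([276.9, 205.7]), array([24.6, 26.3]), (264, 193, 27, 26)) [ 0.4225 -0.2346  0.008 ]
('out', array([545.3, 111.9]), array([32.2, 83.6]), (524, 69, 36, 73)) [ 0.4923 -0.4262  0.008 ]
```

View pics/w1.png

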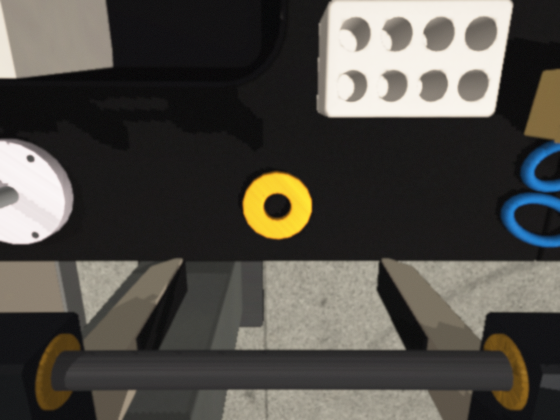

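The wrist picture shows the brass disc at (277,205) with its hole, close to the worktop's front edge at row 260. The foam block is at the upper right (320–510, 0–117) and the holder at the left edge.

Call:
{"method": "arm_command", "body": {"deltas": [[[0.2,0.2,-2,0,0,0],[0,0,-2,0,0,0],[0,0,-2,0,0,0],[0,0,0,0,0,0],[0,0,0,0,0,0]]]}}

```text
t: 1.87
tool_pos: [0.4218, -0.2337, 0.062]
orientation: [-3.14, -0.005, 0.003]
force: [0.4, 0.1, 1.0]
opening: 0.0927
gripper_force: 0.0
```

Run:
```python
from h import *
c,i=snap("w2")
a=load("w1")
E2=[e for e in ells(i,(10,100,80),(35,255,255)) if 200<e[1][0]<350]
for e in E2: print(e, plane(c,*e[1],0.008).round(4))
E1=[e for e in ells(a[1],(10,100,80),(35,255,255)) if 200<e[1][0]<350]
print(tri([ray(a[0],*E1[0][1]),ray(c,*E2[0][1])]))
# TCP projected
s=monitor.read_state(); print(proj(c,s["tool_pos"]))
```

```text
w2 t 1.92 tcp [ 0.4226 -0.2345  0.0633] R [[1.0, 0.002, 0.0], [0.002, -1.0, 0.0], [0.0, -0.0, -1.0]] open 0.0928 F [-0.5 -1.1  0.9]
('out', array([281.4, 234.7]), array([81.9, 85.9]), (238, 193, 87, 84)) [ 0.4233 -0.2347  0.008 ]
('hole', array([281.4, 235.2]), array([29.1, 33. ]), (265, 220, 34, 31)) [ 0.423  -0.2347  0.008 ]
(array([ 0.42175573, -0.23460869,  0.00392806]), [np.float64(4.7598156397485736e-05), np.float64(4.759815639755875e-05)])
[[280.61712224 276.4219816 ]]
```

Call:
{"method": "arm_command", "body": {"deltas": [[[0,0,-2,0,0,0],[0,0,-2,0,0,0],[0,0,-1,0,0,0],[0,0,-0.6,0,0,0],[0,0,-0.4,0,0,0],[0,0,0,0,0,0],[0,0,0,0,0,0]]]}}

```text
t: 2.5
tool_pos: [0.4226, -0.2354, 0.0035]
orientation: [3.141, 0.0, 0.001]
force: [0.2, 0.0, 0.2]
opening: 0.0931
gripper_force: 0.0
```

Call:
{"method": "arm_command", "body": {"deltas": [[[0,0,0,0,0,0],[0,0,0,0,0,0],[0,0,0,0,0,0],[0,0,0,0,0,0],[0,0,0,0,0,0],[0,0,0,0,0,0]]], "gripper": -1, "squeeze": 15}}

```text
t: 3.0
tool_pos: [0.422, -0.235, 0.0027]
orientation: [3.142, -0.0, 0.0]
force: [1.2, 1.1, 0.2]
opening: 0.0575
gripper_force: 0.3
```

Call:
{"method": "arm_command", "body": {"deltas": [[[0,0,0,0,0,0],[0,0,0,0,0,0],[0,0,0,0,0,0],[0,0,1.5,0,0,0],[0,0,3,0,0,0],[0,0,3,0,0,0],[0,3,3,0,0,0],[0,4,1.5,0,0,0],[0,4,0,0,0,0],[0,0,0,0,0,0],[0,0,0,0,0,0]]]}}

```text
t: 3.92
tool_pos: [0.4222, -0.1249, 0.1219]
orientation: [3.141, 0.006, 0.001]
force: [0.2, -1.2, -0.6]
opening: 0.0536
gripper_force: 15.0
```

Run:
```python
from h import *
c,i=snap("w3")
for z in (0.014,0.047,0.062): print(z,proj(c,[0.431,-0.037,z]))
for e in ells(i,(10,100,80),(35,255,255)): print(e)
for e in ells(i,(0,0,110),(180,60,255)): print(e,plane(c,*e[1],0.014).round(4))
```

```text
w3 t 3.97 tcp [ 0.422  -0.1261  0.1216] R [[1.0, 0.002, 0.0], [0.002, -1.0, -0.001], [0.0, 0.001, -1.0]] open 0.0535 F [ 0.2  0.4 -0.9]
0.014 [[163.30538987 200.20810127]]
0.047 [[148.42159189 213.20034965]]
0.062 [[140.34185594 220.24857315]]
('out', array([150.3, 370.8]), array([23.8, 72.7]), (138, 334, 27, 75))
('out', array([413.1, 371. ]), array([24.8, 74.1]), (399, 333, 28, 76))
('out', array([281.2, 277.3]), array([105. , 111.8]), (225, 224, 113, 107))
('hole', array([281.9, 277.8]), array([35.5, 44. ]), (260, 260, 45, 37))
('out', array([331.5, 404.2]), array([ 33. , 144.3]), (277, 389, 116, 31)) [ 0.2412 -0.1718  0.014 ]
('out', array([183.5, 402.6]), array([21.3, 33.2]), (173, 389, 23, 31)) [ 0.2425 -0.0387  0.014 ]
('out', array([319.8, 329.3]), array([53.3, 77.6]), (278, 292, 75, 58)) [ 0.3189 -0.1587  0.014 ]
('out', array([141.5, 285.2]), array([52.5, 69.9]), (111, 264, 67, 48)) [ 0.3597 -0.0131  0.014 ]
('out', array([ 42.2, 296.3]), array([ 75.8, 123.1]), (0, 264, 105, 85)) [0.3496 0.0681 0.014 ]
('out', array([451.6, 299.9]), array([ 93. , 239.1]), (341, 259, 219, 90)) [ 0.3475 -0.2653  0.014 ]
('out', array([189.5, 305.7]), array([ 37.9, 104.2]), (163, 259, 60, 90)) [ 0.341  -0.0506  0.014 ]
('out', array([161.1, 195.1]), array([101.6, 110.4]), (107, 143, 110, 105)) [ 0.435  -0.0357  0.014 ]
('out', array([520.2,  68.2]), array([ 93., 134.]), (470, 4, 90, 119)) [ 0.5242 -0.2866  0.014 ]
('out', array([158.9,  37.6]), array([81.1, 92.2]), (121, 0, 77, 83)) [ 0.5426 -0.0444  0.014 ]
```

View pics/w3.png

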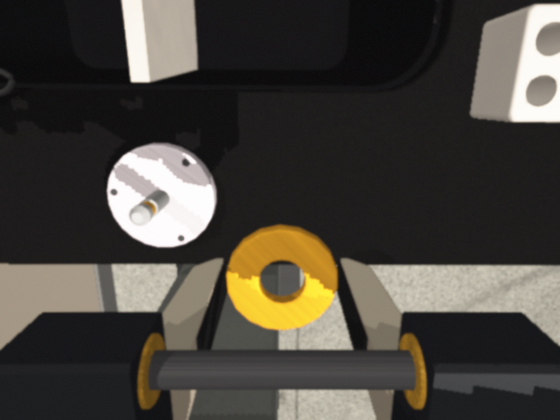

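The wrist picture shows the brass disc held between the fingers at (281,277), the holder plate centred at (162,195), and the spindle tip at about (139,216).

Run:
```python
from h import *
c,i=load("w3")
print("disc c",plane(c,281.3,277.3,0.1217+0.005).round(4), "hole",plane(c,281.9,277.8,0.1217+0.005).round(4))
print("plate", plane(c,161.1,195.1,0.014).round(4))
for uv in [(139,216),(138,217),(140,214)]: print("tip",plane(c,*uv,0.061).round(4))
# tip from scene/side crops
g=cv2.resize(i[195:235,115:180],None,fx=8,fy=8,interpolation=cv2.INTER_NEAREST)
s=cv2.imread("pics/scene0.png")[245:295,210:262]; d=cv2.imread("pics/side0.png")[205:255,190:242]
s,d=[cv2.resize(k,None,fx=5,fy=5,interpolation=cv2.INTER_NEAREST) for k in(s,d)]
o=np.zeros((580,540,3),np.uint8); o[:320,:520]=g; o[325:575,:260]=s; o[325:575,270:530]=d; cv2.imwrite("pics/crop1.png",o)
```

```text
disc c [ 0.4243 -0.1261  0.1267] hole [ 0.4241 -0.1264  0.1267]
plate [ 0.435  -0.0357  0.014 ]
tip [ 0.4335 -0.0361  0.061 ]
tip [ 0.4328 -0.0354  0.061 ]
tip [ 0.4348 -0.0368  0.061 ]
```

View pics/crop1.png

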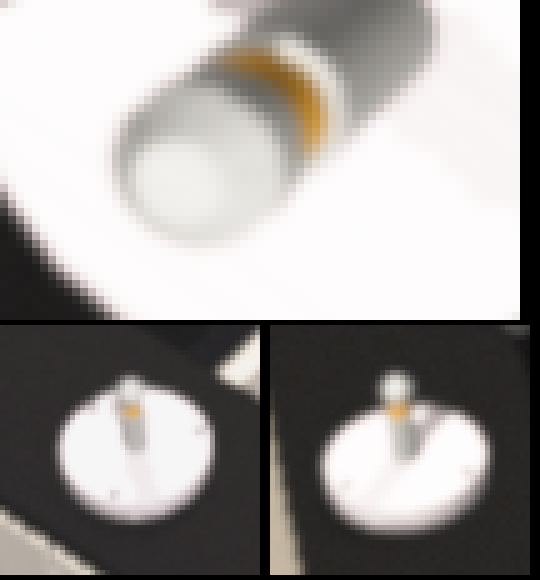

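The crop shows the spindle tip: wrist (137.5,217.5), scene (236.4,256), side (215.6,215.6), with the brass groove band just below it.

Run:
```python
from h import *
c,i=load("w3"); a=cam("scene"); b=cam("side")
rs=[ray(c,137.5,217.5),ray(a,236.4,256),ray(b,215.6,215.6)]
print("tip3",tri(rs),"scene+side",tri(rs[1:])[0],"wrist@.062",plane(c,137.5,217.5,.062))
print("band",tri([ray(a,236.6,262.2),ray(b,215.8,222)]))
```

```text
tip3 (array([ 0.43369966, -0.03709453,  0.06337225]), [np.float64(0.001088703112448112), np.float64(0.0016169418055013269), np.float64(0.0008149295350982984)]) scene+side [ 0.43348411 -0.03845951  0.06406117] wrist@.062 [ 0.43281617 -0.03541509  0.062     ]
band (array([ 0.43122722, -0.03949323,  0.04424596]), [np.float64(0.0022988580366320394), np.float64(0.0022988580366319635)])
```

Call:
{"method": "arm_command", "body": {"deltas": [[[0.4,3,0,0,0,0],[0.5,3,0,0,0,0],[0,3.05,0,0,0,0],[0,0,0,0,0,0],[0,0,-1.5,0,0,0],[0,0,-1.5,0,0,0],[0,0,-1.5,0,0,0],[0,0,-1,0,0,0],[0,0,-0.5,0,0,0],[0,0,-0.5,0,0,0],[0,0,0,0,0,0],[0,0,0,0,0,0]]]}}

```text
t: 4.97
tool_pos: [0.4312, -0.0364, 0.057]
orientation: [3.141, -0.001, -0.0]
force: [-0.6, -0.3, -0.7]
opening: 0.0534
gripper_force: 15.0
```

Run:
```python
from h import *
c,i=snap("w4")
for e in ells(i,(10,100,80),(35,255,255)): print(e)
cv2.imwrite("pics/w4c.png",cv2.resize(i[210:340,200:360],None,fx=4,fy=4,interpolation=cv2.INTER_CUBIC))
```

```text
w4 t 5.02 tcp [ 0.4315 -0.0363  0.0573] R [[1.0, -0.0, 0.001], [-0.0, -1.0, -0.0], [0.001, 0.0, -1.0]] open 0.0536 F [-0.7  0.4  0.1]
('out', array([413.1, 371.1]), array([26. , 76.1]), (399, 333, 29, 77))
('out', array([150.1, 371.2]), array([25.5, 76. ]), (137, 333, 28, 77))
('out', array([281.5, 278.5]), array([104. , 112.2]), (225, 225, 114, 106))
('hole', array([281.6, 278.1]), array([37.6, 46.9]), (258, 259, 48, 39))
```

View pics/w4c.png

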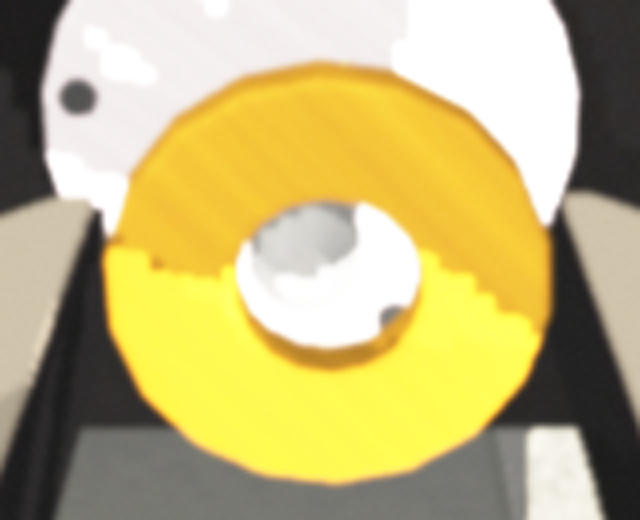

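The crop shows the spindle inside the disc's hole but left of centre. The spindle is centred at about x 306 and the hole at 327 (crop pixels, ×4), so the disc must go about 2 mm towards +y.

Run:
```python
from h import *
c,i=load("w4"); g=cv2.cvtColor(i,cv2.COLOR_BGR2GRAY)
print(g[258:300:1,258:308:2])
```

```text
[[198 199 199 ... 194 195 196]
 [196 200 200 ... 193 195 195]
 [195 197 199 ... 191 195 195]
 ...
 [233 233 234 ... 232 233 234]
 [233 233 234 ... 233 233 233]
 [233 233 233 ... 234 233 233]]
```

Run:
```python
from h import *
c,i=load("w4"); g=i[:,:,0]
for r in range(258,302): print(r," ".join("%3d"%v for v in g[r,256:308:2]))
```

```text
258  56  57  55  57  57  57  57  59  57  55  56  58  61  63  59  57  58  57  55  56  54  55  55  57  57  58
259  55  55  58  55  56  57  57  56  59  60  69  78  85  86  77  69  70  72  60  56  56  54  54  56  57  56
260  58  56  56  56  56  56  57  60  70  85 108 120 121 119 109  99 109 142  96  60  56  55  53  56  58  57
261  58  57  56  55  56  56  58  73 101 128 158 163 153 144 134 126 152 230 189  97  60  57  55  54  57  57
262  56  57  55  58  55  57  66 105 137 160 191 192 181 162 147 139 180 252 250 190  91  59  55  54  55  57
263  56  59  58  57  56  63  92 147 168 180 205 203 196 182 159 143 192 254 255 250 174  70  58  55  54  54
264  59  55  57  57  58  88 128 181 194 196 208 207 200 193 173 151 199 255 255 255 243 112  58  57  57  56
265  59  58  56  55  71 122 155 199 208 206 209 206 201 197 186 166 199 255 255 255 254 190  70  57  56  56
266  56  57  58  57  93 155 178 209 212 209 209 205 201 197 190 178 190 254 255 255 255 244 114  59  57  57
267  56  58  56  64 125 186 199 212 212 209 208 205 200 195 190 185 182 254 255 255 255 254 189  71  56  57
268  58  57  58  81 
[... 2951 characters left out ...]
 252 250 245 224 179 111  58  48  46  62  78  85  90
296  83  83  86  88  79  57  45  43  58 109 150 164 200 211 195 164 119  85  54  48  48  52  69  78  83  87
297  83  83  83  86  82  67  49  44  42  53  65  75 103 112  97  75  54  46  41  45  48  59  76  81  80  83
298  81  83  83  84  83  76  57  47  44  42  42  45  52  53  50  45  42  42  41  45  55  69  78  81  83  80
299  84  84  84  85  85  82  69  56  47  42  42  41  41  42  43  42  41  42  45  54  65  75  77  82  81  80
300  83  81  83  83  81  85  80  68  56  46  42  42  41  42  42  41  46  45  52  62  72  78  82  82  81  83
301  82  84  83  81  81  85  81  81  68  56  49  48  44  44  45  47  50  54  64  71  76  78  82  81  79  81
```

Call:
{"method": "arm_command", "body": {"deltas": [[[0,0.24,0,0,0,0],[0,0,0,0,0,0],[0,0,-0.8,0,0,0],[0,0,-0.8,0,0,0],[0,0,-0.8,0,0,0],[0,0,-0.8,0,0,0],[0,0,-0.5,0,0,0],[0,0,-0.2,0,0,0],[0,0,0,0,0,0],[0,0,0,0,0,0]]]}}

```text
t: 5.85
tool_pos: [0.4309, -0.0336, 0.0175]
orientation: [-3.141, -0.0, 0.001]
force: [0.2, -0.5, -1.8]
opening: 0.0532
gripper_force: 15.0
```

Call:
{"method": "arm_command", "body": {"deltas": [[[0,0,0,0,0,0],[0,0,0,0,0,0],[0,0,0,0,0,0],[0,0,0,0,0,0],[0,0,2,0,0,0],[0,0,3,0,0,0],[0,0,3,0,0,0],[0,0,2.2,0,0,0],[0,0,0,0,0,0]]], "gripper": 1}}

```text
t: 6.6
tool_pos: [0.4345, -0.0343, 0.1253]
orientation: [3.14, 0.0, 0.014]
force: [0.3, 0.2, 0.9]
opening: 0.0929
gripper_force: 0.0
```

Call:
{"method": "arm_command", "body": {"deltas": [[[2,-2.5,0,0,0,0],[2.5,-3.2,0,0,0,0],[2.5,-3.2,0,0,0,0],[2.5,-3.2,0,0,0,0],[2.5,-3.2,0,0,0,0],[2.5,-3.2,0,0,0,0],[2.5,-3.2,0,0,0,0],[2.5,-3.2,0,0,0,0],[0.8,-0.7,0,0,0,0],[0,0,0,0,0,0],[0,0,0,0,0,0]]]}}

```text
t: 7.52
tool_pos: [0.6335, -0.2896, 0.1182]
orientation: [-3.14, 0.001, 0.003]
force: [-0.0, 0.1, -0.1]
opening: 0.0929
gripper_force: 0.0
```

Run:
```python
from h import *
c,i=snap("w5")
for e in ells(i,(0,0,120),(180,70,255)):
    if e[1][1]<300: print(e, plane(c,*e[1],0.008).round(4))
```

```text
w5 t 7.57 tcp [ 0.6333 -0.2888  0.1187] R [[1.0, 0.0, -0.001], [0.0, -1.0, 0.001], [-0.001, -0.001, -1.0]] open 0.0931 F [-0.3  0.5 -0.4]
('out', array([422.2, 297.6]), array([26.8, 92.2]), (385, 261, 75, 66)) [ 0.5587 -0.4063  0.008 ]
('out', array([150.9, 286.3]), array([25.4, 67.6]), (121, 260, 61, 46)) [ 0.5689 -0.1837  0.008 ]
('out', array([280.3, 207.7]), array([67.2, 69.7]), (245, 174, 71, 68)) [ 0.6359 -0.2896  0.008 ]
('hole', array([280.3, 208.2]), array([26.1, 27.5]), (266, 195, 29, 27)) [ 0.6355 -0.2896  0.008 ]
('out', array([ 42.9, 146.9]), array([110.6, 314.1]), (0, 0, 116, 304)) [ 0.6818 -0.1177  0.008 ]
('hole', array([ 92.6, 115.7]), array([25.8, 30.7]), (78, 101, 30, 30)) [ 0.7038 -0.1568  0.008 ]
```

Call:
{"method": "arm_command", "body": {"deltas": [[[0.2,-0.1,-2,0,0,0],[0,0,-3,0,0,0],[0,0,-3,0,0,0],[0,0,-1.5,0,0,0],[0,0,-0.8,0,0,0],[0,0,0,0,0,0],[0,0,0,0,0,0]]]}}

```text
t: 8.15
tool_pos: [0.6364, -0.2904, 0.018]
orientation: [3.141, 0.001, 0.001]
force: [0.9, 0.2, 1.1]
opening: 0.0935
gripper_force: 0.0
```

Run:
```python
from h import *
c,i=snap("w6"); a=load("w5")
for e in ells(i,(0,0,120),(180,70,255)):
    if e[1][1]<300 and 200<e[1][0]<350: print(e, plane(c,*e[1],0.008).round(4))
    if e[0]=="hole" and 200<e[1][0]<350: print(tri([ray(a[0],280.3,208.2),ray(c,*e[1])]))
```

```text
w6 t 8.2 tcp [ 0.6372 -0.291   0.019 ] R [[1.0, 0.0, 0.003], [0.0, -1.0, -0.001], [0.003, 0.001, -1.0]] open 0.0931 F [ 0.1 -0.2 -0.1]
('out', array([277.6, 267.5]), array([ 95.6, 102.9]), (226, 219, 104, 97)) [ 0.6366 -0.2896  0.008 ]
('hole', array([277.6, 267.8]), array([36.5, 41. ]), (257, 249, 43, 38)) [ 0.6364 -0.2896  0.008 ]
(array([ 0.6338806 , -0.28953894,  0.00261448]), [np.float64(1.8615664640418062e-06), np.float64(1.8615664640579273e-06)])
```

Call:
{"method": "arm_command", "body": {"deltas": [[[0,0,-1,0,0,0],[0,0,-0.5,0,0,0],[0,0,0,0,0,0],[0,0,0,0,0,0]]]}}

```text
t: 8.53
tool_pos: [0.6356, -0.2904, 0.0012]
orientation: [-3.141, 0.0, 0.001]
force: [0.3, -0.2, -0.1]
opening: 0.0931
gripper_force: 0.0
```

Call:
{"method": "arm_command", "body": {"deltas": [[[0,0,0,0,0,0],[0,0,0,0,0,0],[0,0,0,0,0,0],[0,0,0,0,0,0],[0,0,0,0,0,0],[0,0,0,0,0,0],[0,0,0,0,0,0],[0,0,0,0,0,0],[0,0,0,0,0,0]]], "gripper": -1, "squeeze": 15}}

```text
t: 9.28
tool_pos: [0.6361, -0.2906, 0.0018]
orientation: [3.142, 0.0, 0.0]
force: [-0.7, 0.3, 1.2]
opening: 0.0537
gripper_force: 15.0
```

Run:
```python
from h import *
z=[]
for k in range(4):
    eyes.camera_model("side"); s=monitor.read_state(); z.append(np.r_[s["t"],s["tool_pos"],s["opening"],s["gripper_force"]])
print(np.round(z,4))
```

```text
[[ 9.2833e+00  6.3610e-01 -2.9060e-01  1.8000e-03  5.3700e-02  1.5000e+01]
 [ 9.2833e+00  6.3610e-01 -2.9060e-01  1.8000e-03  5.3700e-02  1.5000e+01]
 [ 9.2833e+00  6.3610e-01 -2.9060e-01  1.8000e-03  5.3700e-02  1.5000e+01]
 [ 9.2833e+00  6.3610e-01 -2.9060e-01  1.8000e-03  5.3700e-02  1.5000e+01]]
```

Call:
{"method": "arm_command", "body": {"deltas": [[[0,0,2,0,0,0],[0,0,3.5,0,0,0],[0,0,3.5,0,0,0],[-1,1.2,1.5,0,0,0],[-2.4,3.1,0,0,0,0],[-2.4,3.1,0,0,0,0],[-2.4,3.1,0,0,0,0],[-2.4,3.1,0,0,0,0],[-2.4,3.1,0,0,0,0],[-2.4,3.1,0,0,0,0],[-2.4,3.1,0,0,0,0],[-1,1,0,0,0,0]]]}}

```text
t: 10.28
tool_pos: [0.445, -0.0484, 0.1059]
orientation: [-3.14, -0.002, 0.003]
force: [-0.6, -0.3, -0.5]
opening: 0.054
gripper_force: 15.0
```

Call:
{"method": "arm_command", "body": {"deltas": [[[0,0,0,0,0,0],[0,0,0,0,0,0],[0,0,0,0,0,0]]]}}

```text
t: 10.53
tool_pos: [0.4489, -0.0523, 0.1073]
orientation: [3.141, 0.0, 0.002]
force: [1.1, 1.0, -0.1]
opening: 0.0535
gripper_force: 15.0
```

Run:
```python
from h import *
c,i=snap("w7")
for e in ells(i,(0,0,120),(180,70,255)):
    if e[1][1]<300 : print(e)
print("brass");
for e in ells(i,(10,100,80),(35,255,255),100): print(e)
```

```text
w7 t 10.58 tcp [ 0.4489 -0.0525  0.1072] R [[1.0, -0.001, 0.001], [-0.001, -1.0, -0.001], [0.001, 0.001, -1.0]] open 0.0541 F [-0.7 -1.  -0.8]
('out', array([257.7, 284.3]), array([166.4, 192.4]), (137, 183, 217, 167))
('hole', array([285.8, 287.1]), array([21.6, 44.8]), (262, 270, 43, 30))
('out', array([ 31.6, 136.2]), array([49.7, 79.1]), (8, 108, 71, 61))
('out', array([229.4,  51.4]), array([ 43.5, 140. ]), (208, 0, 43, 117))
brass
('out', array([413.6, 371.2]), array([25.7, 75.3]), (399, 333, 29, 77))
('out', array([149.6, 370.8]), array([24.8, 74.6]), (136, 333, 29, 76))
('out', array([271.8, 269.4]), array([ 8.5, 23.3]), (261, 263, 23, 14))
('out', array([248.2, 231.9]), array([43.4, 69.7]), (219, 208, 69, 56))
```

Call:
{"method": "arm_command", "body": {"deltas": [[[-1,1,0,0,0,0],[-0.75,0.9,0,0,0,0],[0,0,0,0,0,0],[0,0,-1.5,0,0,0],[0,0,-1.5,0,0,0],[0,0,-1,0,0,0],[0,0,-0.6,0,0,0],[0,0,-0.5,0,0,0],[0,0,0,0,0,0],[0,0,0,0,0,0]]]}}

```text
t: 11.42
tool_pos: [0.4307, -0.0328, 0.0559]
orientation: [-3.142, 0.0, 0.0]
force: [-0.9, -0.2, -0.1]
opening: 0.0538
gripper_force: 15.0
```

Run:
```python
from h import *
c,i=snap("w8")
cv2.imwrite("pics/w8c.png",cv2.resize(i[200:340,195:365],None,fx=4,fy=4,interpolation=cv2.INTER_CUBIC))
```

```text
w8 t 11.47 tcp [ 0.431  -0.0328  0.0562] R [[1.0, -0.0, 0.001], [-0.0, -1.0, -0.0], [0.001, 0.0, -1.0]] open 0.0538 F [0.5 0.6 0.8]
```

View pics/w8c.png

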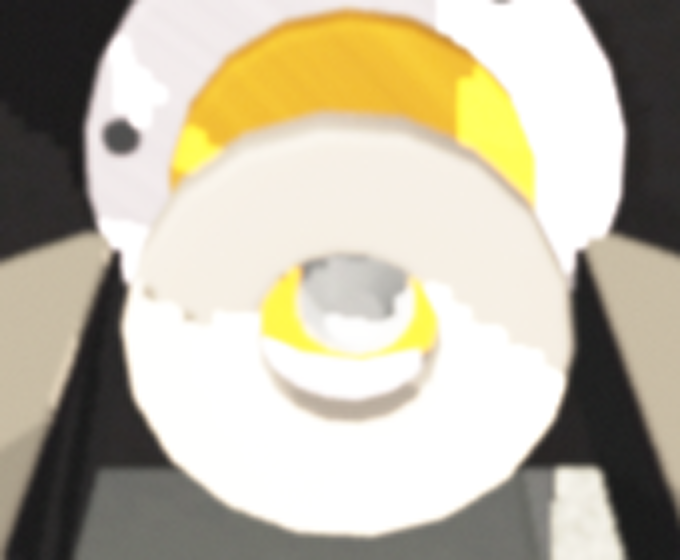

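The crop shows the brass disc lying centred on the plate and the spindle tip in the white disc's hole. It's centred sideways (355 against 350) but about 3 mm too far up the picture, so the disc needs to go about 2.5 mm towards +x.

Call:
{"method": "arm_command", "body": {"deltas": [[[0.25,-0.03,0,0,0,0],[0,0,0,0,0,0],[0,0,-0.8,0,0,0],[0,0,-0.8,0,0,0],[0,0,-0.8,0,0,0],[0,0,-0.5,0,0,0],[0,0,-0.2,0,0,0],[0,0,0,0,0,0],[0,0,0,0,0,0]]]}}

```text
t: 12.22
tool_pos: [0.4327, -0.0328, 0.0243]
orientation: [-3.141, -0.0, 0.001]
force: [0.5, -0.4, -0.8]
opening: 0.0537
gripper_force: 15.0
```

Call:
{"method": "arm_command", "body": {"deltas": [[[0,0,-0.05,0,0,0],[0,0,0,0,0,0],[0,0,0,0,0,0],[0,0,0,0,0,0],[0,0,0,0,0,0],[0,0,1.5,0,0,0],[0,0,3,0,0,0],[0,0,3,0,0,0],[0,0,3,0,0,0],[0,0,1.5,0,0,0],[0,0,0,0,0,0]]], "gripper": 1}}

```text
t: 13.13
tool_pos: [0.4358, -0.0334, 0.1489]
orientation: [3.14, 0.0, 0.012]
force: [1.1, 0.0, 0.0]
opening: 0.093
gripper_force: 0.0
```

Call:
{"method": "arm_command", "body": {"deltas": [[[0.3,1.4,0,0,0,7],[0.3,1.4,0,0,0,7],[0.3,1.4,0,0,0,7],[0.3,1.4,0,0,0,7],[0.3,1.4,0,0,0,7],[0.3,1.4,0,0,0,7],[0.3,1.4,0,0,0,7],[0.3,1.4,0,0,0,7],[0.3,1.4,0,0,0,7],[0.3,1.4,0,0,0,7],[0.3,1.4,0,0,0,7],[0.3,1.4,0,0,0,7]]]}}

```text
t: 14.13
tool_pos: [0.4685, 0.1357, 0.1429]
orientation: [-2.328, -2.109, 0.002]
force: [-0.6, -0.0, -0.7]
opening: 0.0927
gripper_force: 0.0
```

Call:
{"method": "arm_command", "body": {"deltas": [[[0,0,0,0,0,6],[0,0,0,0,0,0],[0,0,0,0,0,0]]]}}

```text
t: 14.38
tool_pos: [0.4684, 0.135, 0.1432]
orientation: [-2.224, -2.218, 0.002]
force: [0.2, -0.2, -0.8]
opening: 0.0931
gripper_force: 0.0
```

Run:
```python
from h import *
c,i=snap("w9")
for n in("scene","side"): cv2.imwrite(f"pics/{n}9.png",eyes.read_camera(n))
a=cv2.imread("pics/scene9.png")[200:300,170:270]; b=cv2.imread("pics/side9.png")[160:260,180:280]
o=np.zeros((600,760,3),np.uint8); o[:420,:560]=i
o[422:597,0:175]=0
A,B=[cv2.resize(k,(195,195),interpolation=cv2.INTER_CUBIC) for k in(a,b)]
o[0:195,562:757]=A; o[200:395,562:757]=B; cv2.imwrite("pics/c9.png",o[:422])
print("q",monitor.read_state()["q"])
```

```text
w9 t 14.43 tcp [0.4685 0.1348 0.1434] R [[0.004, 1.0, -0.001], [1.0, -0.004, -0.0], [-0.0, -0.001, -1.0]] open 0.0928 F [ 0.3  1.4 -0.1]
q [ 1.74694971e-01 -1.28171936e-01  1.88511804e+00 -9.31591354e-05
  1.38530455e+00  1.78023273e-01]
```

View pics/c9.png

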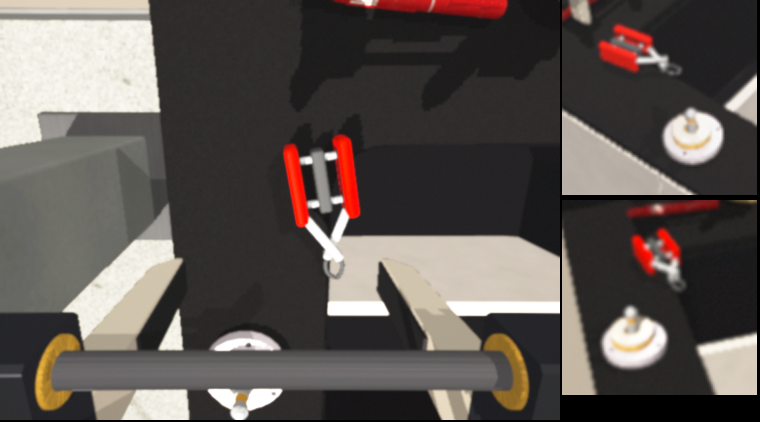

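The picture shows the brass and white discs stacked flat on the holder. The pliers' handles are at (296,185) and (346,177), the ring is at (334,267), and the image up direction is +y.

```bash
cat >> h.py <<'E'
def handles(c,i,z=0.03,box=(200,100,420,300)):
    m=cv2.inRange(cv2.cvtColor(i,cv2.COLOR_BGR2HSV),(0,170,90),(8,255,255))|cv2.inRange(cv2.cvtColor(i,cv2.COLOR_BGR2HSV),(172,170,90),(180,255,255))
    b=np.zeros_like(m); x0,y0,x1,y1=box; b[y0:y1,x0:x1]=m[y0:y1,x0:x1]
    cs=sorted([k for k in cv2.findContours(b,cv2.RETR_EXTERNAL,cv2.CHAIN_APPROX_NONE)[0] if cv2.contourArea(k)>200],key=lambda k:k[:,0,0].mean()); out=[]
    for k in cs:
        r=cv2.minAreaRect(k); P=np.array([plane(c,*p,z)[:2] for p in cv2.boxPoints(r)]); 
        w=np.array([plane(c,*p[0],z)[:2] for p in k]); rr=cv2.minAreaRect((w*1e4).astype(np.float32))
        d=np.linalg.svd(w-w.mean(0))[2][0]; d*=-np.sign(d[1])
        print("handle px",np.round(r[0],1),"xy",np.round(np.array(rr[0])/1e4,4),"size",np.round(np.array(rr[1])/1e4,4),"dir deg",round(np.degrees(np.arctan2(d[1],d[0])),1)); out.append((r[0],np.array(rr[0])/1e4))
    return out
E
python3 - <<'E'
from h import *
c,i=load("w9")
h=handles(c,i); print("mid",(h[0][1]+h[1][1])/2,"dist",np.linalg.norm(h[0][1]-h[1][1]))
g=i[250:285,318:350].max(2)
for r in range(0,35): print(250+r," ".join("%3d"%v for v in g[r]))
E
```

```text
handle px [296.  185.1] xy [0.4799 0.1518] size [0.0117 0.0658] dir deg -80.4
handle px [346.5 176. ] xy [0.5177 0.1587] size [0.0141 0.0659] dir deg -77.8
mid [0.49879443 0.15527832] dist 0.03839280686239269
250  42  42  42  44  57  91 144 213 249 254 255 255 255 255 255 255 255 255 254 247 226 198 200 208 210 211 212 211 210 211 210 210
251  43  42  40  45  67 109 164 226 250 254 255 255 255 255 255 255 255 255 255 253 245 221 202 205 210 212 211 211 211 211 210 211
252  40  43  42  46  70 122 188 237 250 253 254 255 255 255 255 255 255 255 255 254 252 241 213 201 206 210 212 212 212 211 212 211
253  40  41  41  44  72 133 207 242 249 250 251 253 255 255 255 255 255 255 255 254 254 249 230 204 205 212 212 212 212 213 212 212
254  41  43  41  48  82 159 228 248 251 251 251 252 254 255 255 255 255 255 254 254 253 252 244 227 214 213 213 212 213 212 212 213
255  42  42  43  49  95 184 242 252 253 253 253 253 253 254 254 255 255 254 254 254 254 254 252 245 231 220 214 212 212 212 213 212
256  42  42  42  49 102 199 249 254 255 254 254 253 253 252 252 254 255 254 254 255 255 255 254 252
[... 3028 characters left out ...]
 209 213 214 214 214 214 213 215 214 213
280  45  46  47  47  48  47  47  43  38  41  73 137 189 208 210 209 208 207 206 206 208 211 213 215 214 214 214 214 215 215 215 214
281  46  46  45  46  49  47  47  44  39  41  78 141 190 210 213 213 213 212 214 213 213 214 213 214 214 215 214 214 214 214 215 214
282  48  46  46  46  49  48  48  44  38  41  84 149 193 209 213 213 214 213 214 214 214 214 214 214 213 214 214 214 214 213 214 213
283  46  48  47  47  47  48  46  43  38  41  89 155 195 209 213 213 213 214 214 215 214 215 214 213 214 214 214 214 214 214 213 213
284  48  48  48  46  47  46  46  43  37  42  90 155 195 210 212 212 214 212 214 213 215 214 213 214 213 214 215 214 213 213 212 212
```

Call:
{"method": "arm_command", "body": {"deltas": [[[1,1,-1,0,0,4],[1,0.6,-1.5,0,0,4],[1,0.5,-1.5,0,0,3],[0,0,0,0,0,0],[0,0,0,0,0,0],[0,0,0,0,0,0]]]}}

```text
t: 15.03
tool_pos: [0.4988, 0.1557, 0.1047]
orientation: [-2.002, -2.421, 0.0]
force: [-0.2, -0.9, 0.6]
opening: 0.0931
gripper_force: 0.0
```

Run:
```python
from h import *
c,i=snap("w10"); a=load("w9")
print("expected ring px w9",proj(a[0],[0.514,0.077,0.006]))
h=handles(c,i,box=(150,60,420,330)); print("mid",(h[0][1]+h[1][1])/2,"dist",np.linalg.norm(h[0][1]-h[1][1]))
h9=handles(*a)
for k in (0,1): print("tri",tri([ray(c,*h[k][0]),ray(a[0],*h9[k][0])]))
```

```text
w10 t 15.08 tcp [0.4992 0.1558 0.1052] R [[-0.188, 0.982, 0.001], [0.982, 0.188, 0.0], [-0.0, 0.001, -1.0]] open 0.0928 F [-0.7  0.2  0.5]
expected ring px w9 [[333.32980711 263.2722718 ]]
handle px [253.  220.5] xy [0.4798 0.1531] size [0.0118 0.0676] dir deg -81.3
handle px [312. 220.] xy [0.5188 0.1611] size [0.0119 0.0654] dir deg -78.3
mid [0.49928911 0.15709058] dist 0.03984440618951724
handle px [296.  185.1] xy [0.4799 0.1518] size [0.0117 0.0658] dir deg -80.4
handle px [346.5 176. ] xy [0.5177 0.1587] size [0.0141 0.0659] dir deg -77.8
tri (array([0.4798038 , 0.15053991, 0.01891049]), [np.float64(0.00030627007177812455), np.float64(0.0003062700717781875)])
tri (array([0.52211142, 0.1547006 , 0.00518792]), [np.float64(0.00017385085986255878), np.float64(0.00017385085986237455)])
```

Call:
{"method": "arm_command", "body": {"deltas": [[[0,-0.13,-2.5,0,0,0],[0,0,-2.5,0,0,0],[0,0,-2.5,0,0,0],[0,0,-1.5,0,0,0],[0,0,-0.6,0,0,0],[0,0,0,0,0,0],[0,0,0,0,0,0],[0,0,0,0,0,0]]]}}

```text
t: 15.75
tool_pos: [0.5005, 0.1551, 0.0102]
orientation: [1.998, 2.422, 0.004]
force: [0.6, -0.0, 0.3]
opening: 0.0928
gripper_force: 0.0
```

Call:
{"method": "arm_command", "body": {"deltas": [[[0,0,-0.55,0,0,0],[0,0,0,0,0,0],[0,0,0,0,0,0]]]}}

```text
t: 16.0
tool_pos: [0.4991, 0.1548, 0.003]
orientation: [1.998, 2.424, 0.0]
force: [-0.1, 0.4, -0.7]
opening: 0.0933
gripper_force: 0.0
```

Call:
{"method": "arm_command", "body": {"deltas": [[[0,0,0,0,0,0],[0,0,0,0,0,0],[0,0,0,0,0,0],[0,0,0,0,0,0],[0,0,0,0,0,0],[0,0,0,0,0,0],[0,0,0,0,0,0],[0,0,0,0,0,0],[0,0,0,0,0,0],[0,0,0,0,0,0],[0,0,0,0,0,0],[0,0,0,0,0,0]]], "gripper": -1, "squeeze": 30}}

```text
t: 17.0
tool_pos: [0.499, 0.1548, 0.0028]
orientation: [1.998, 2.424, 0.0]
force: [-1.3, -0.3, 1.6]
opening: 0.0359
gripper_force: 30.0
```

Call:
{"method": "arm_command", "body": {"deltas": [[[0,0,0.5,0,0,0],[0,0,1.5,0,0,0],[0,0,2,0,0,0],[0,0,2,0,0,0],[0,0,2,0,0,0],[0,0,1.7,0,0,0],[0,0,0,0,0,0],[0,0,0,0,0,0]]]}}

```text
t: 17.67
tool_pos: [0.4999, 0.155, 0.1006]
orientation: [1.997, 2.423, 0.003]
force: [-0.3, -0.9, -1.7]
opening: 0.0361
gripper_force: 30.0
```

Call:
{"method": "arm_command", "body": {"deltas": [[[-1,-1.4,0,0,0,0],[-1.5,-2,0,0,0,0],[-1.5,-2,0,0,0,0],[-1.5,-2,0,0,0,0],[-1.5,-2,0,0,0,0],[-1,-1.4,0,0,0,0],[0,0,0,0,0,0],[0,0,0,0,0,0],[0,0,0,0,0,0]]]}}

```text
t: 18.42
tool_pos: [0.4188, 0.0471, 0.0989]
orientation: [-1.998, -2.423, 0.0]
force: [-0.3, 1.7, -1.4]
opening: 0.0361
gripper_force: 30.0
```

Run:
```python
from h import *
s=monitor.read_state(); print(s["t"],np.round(s["tool_pos"],4),s["opening"],s["gripper_force"],np.round(s["force"],2),np.round(s["wrist_torque"],3))
a=eyes.read_camera("scene");b=eyes.read_camera("side")
cv2.imwrite("pics/scene11.png",a);cv2.imwrite("pics/side11.png",b)
R=np.array([0.433,-0.034]); 
for n in("scene","side"):
    c=cam(n); print(n,"ring expect",proj(c,[0.433,-0.034,s["tool_pos"][2]+.003]),"tip",proj(c,[0.433,-0.034,.062]),"handle",proj(c,[0.418,.045,s["tool_pos"][2]]))
A=cv2.resize(a[205:295,185:275],(595,595),interpolation=cv2.INTER_CUBIC)[:, :398]
A=cv2.resize(a[205:295,190:256],None,fx=6,fy=6,interpolation=cv2.INTER_CUBIC); B=cv2.resize(b[165:255,185:251],None,fx=6,fy=6,interpolation=cv2.INTER_CUBIC)
cv2.imwrite("pics/c11.png",np.hstack([A,B]))
```

```text
18.4167 [0.4188 0.0471 0.0989] 0.036100138150729155 29.95299607515335 [-0.28  1.7  -1.38] [-0.038 -0.023  0.034]
scene ring expect [[234.04228198 244.9653281 ]] tip [[235.02731106 255.44533356]] handle [[207.33365726 235.71100103]]
side ring expect [[213.25263691 202.30690295]] tip [[214.96723828 215.64169971]] handle [[202.14461258 186.81471752]]
```

View pics/c11.png

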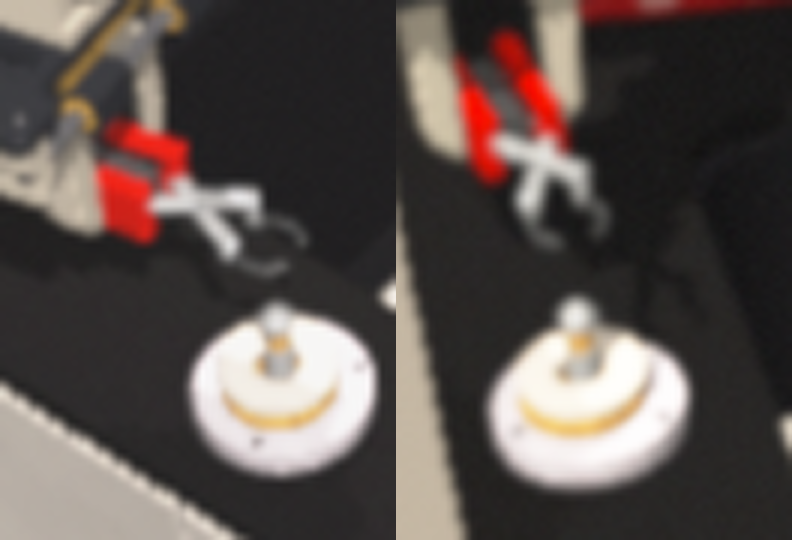

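The crop shows the spread ring above the spindle. Its centre is at about scene (234.5,245.3) and side (213.5,201.7), as predicted. The pliers look level and the disc stack is flat.

```bash
cat >> h.py <<'E'
def ringfit(n,img,z,cen,lo,hi,verbose=True):
    c=cam(n); g=img.astype(int); mx=g.max(2); mn=g.min(2)
    P=[];W=[]
    for v in range(*map(int,proj(c,[*cen,z])[0][1]+np.array([-12,13]))):
        for u in range(*map(int,proj(c,[*cen,z])[0][0]+np.array([-14,15]))):
            if lo<=mx[v,u]<=hi and mx[v,u]-mn[v,u]<25:
                p=plane(c,u,v,z)[:2]; r=np.hypot(*(p-cen))
                if 0.009<r<0.019: P.append(p);W.append(mx[v,u]-lo+1)
    P=np.array(P);W=np.array(W,float)
    for _ in range(4):
        A=np.c_[2*P,np.ones(len(P))]; s=np.sqrt(W)[:,None]
        x=np.linalg.lstsq(A*s,((P**2).sum(1))[:,None]*s,rcond=None)[0].ravel()
        r=np.sqrt(x[2]+x[0]**2+x[1]**2); d=np.abs(np.hypot(*(P-x[:2]).T)-r); k=d<0.003; P,W=P[k],W[k]
    if verbose: print(n,"centre",x[:2].round(4),"r",round(r,4),"n",len(P))
    return x[:2],r
E
python3 - <<'E'
from h import *
cen=np.array([0.434,-0.0315])
for n in("scene","side"):
    i=cv2.imread(f"pics/{n}11.png"); c=cam(n); p=proj(c,[*cen,.102])[0].astype(int)
    print(n); print("\n".join(" ".join("%3d"%v for v in r) for r in i[p[1]-10:p[1]+11,p[0]-12:p[0]+13].max(2)))
    for lo in(55,70): 
        for hi in (130,160): ringfit(n,i,.102,cen,lo,hi)
E
```

```text
scene
143  77  39  35  35  35  35  35  35  34  34  35  33  34  34  32  33  33  32  34  34  33  33  33  34
176 114  67  56  52  52  59  68  71  69  65  56  41  34  34  33  34  33  33  33  32  34  33  33  34
196 157 126 115 108 108 122 144 151 148 137 117  70  36  33  33  33  34  32  33  33  33  33  32  33
211 197 180 173 167 168 183 210 219 217 207 178 103  40  34  32  33  32  34  32  33  34  34  34  32
213 203 191 190 189 188 193 206 218 220 217 196 115  43  34  33  33  34  33  34  33  34  34  33  34
197 191 184 186 177 161 155 157 166 176 187 179 111  47  36  35  34  34  32  33  33  33  34  33  34
136 159 185 195 175 130  98  90  92 111 144 157 111  63  51  49  41  39  35  34  34  34  33  33  34
 77 117 167 198 193 154 103  63  54  80 122 142 113  78  67  67  63  58  46  36  34  33  32  32  33
 53  80 131 182 206 193 150  94  58  66  93 107  93  71  64  70  77  77  63  45  36  34  34  33  34
 47  56  89 144 194 207 188 143  88  57  60  66  62  51  47  50  57  67  73  62  42  33  33  33  33
 42  45  56  94 150 194 206 190 133  72  50  48  48  47  45  40  41  50  68  74  51  34  32  3
[... 2765 characters left out ...]
  27  24  23  26  28  28
 41  42  40  41  41  42  41  42  43  45  46  43  40  37  32  30  28  25  26  28  26  25  25  27  27
 40  40  41  40  41  41  42  40  40  40  41  40  39  37  34  32  27  27  30  30  29  29  28  28  28
 40  40  41  42  41  40  42  41  40  39  42  40  41  40  38  35  33  29  32  34  35  36  36  34  29
 40  40  41  40  40  41  40  40  40  41  40  40  40  40  39  38  35  35  37  39  39  41  39  34  29
 40  39  40  41  42  41  41  40  41  40  39  39  41  41  39  39  39  39  39  40  40  39  39  35  30
side centre [ 0.4329 -0.0303] r 0.0143 n 38
side centre [ 0.4323 -0.0296] r 0.0145 n 36
side centre [ 0.4328 -0.0298] r 0.0141 n 28
side centre [ 0.4321 -0.0289] r 0.0141 n 27
```

Call:
{"method": "arm_command", "body": {"deltas": [[[-0.15,-0.3,-0.5,0,0,0],[0,0,-1,0,0,0],[0,0,-1,0,0,0],[0,0,-0.7,0,0,0],[0,0,0,0,0,0],[0,0,0,0,0,0],[0,0,0,0,0,0]]]}}

```text
t: 19.1
tool_pos: [0.4175, 0.0439, 0.0677]
orientation: [-1.998, -2.424, 0.0]
force: [-0.6, -0.3, -0.4]
opening: 0.0365
gripper_force: 30.0
```

Run:
```python
from h import *
s=monitor.read_state(); z=s["tool_pos"][2]+.003; print(s["t"],np.round(s["tool_pos"],4),np.round(s["force"],2),np.round(s["orientation"],3))
for n in("scene","side"):
    i=eyes.read_camera(n); cv2.imwrite(f"pics/{n}12.png",i); c=cam(n); cen=np.array([.433,-.0335])
    p=proj(c,[*cen,z])[0].astype(int); q=p-[12,10]
    print(n,"origin",q,"plane0",p); print("\n".join("%d: "%(q[1]+k)+" ".join("%3d"%v for v in r) for k,r in enumerate(i[q[1]:p[1]+14,q[0]:p[0]+13].max(2))))
    for hi in (130,160): ringfit(n,i,z,cen,60,hi)
```

```text
19.1 [0.4175 0.0439 0.0677] [-0.58 -0.31 -0.4 ] [-1.998 -2.424  0.   ]
scene origin [222 243] plane0 [234 253]
243: 180 114  61  49  47  47  48  47  48  47  47  45  41  38  33  34  34  34  33  33  33  33  34  33  33
244: 194 145  87  59  57  59  64  64  65  63  64  65  55  47  39  36  34  33  34  33  33  34  34  33  34
245: 203 181 132 101  97 103 113 117 118 115 118 118  91  59  45  40  39  36  34  33  33  33  34  32  34
246: 201 196 177 163 160 165 174 175 173 169 171 170 132  75  48  46  45  41  37  34  32  33  33  33  33
247: 216 217 214 211 210 208 205 195 182 176 180 180 147  86  50  47  47  46  42  39  37  35  34  33  34
248: 213 217 218 217 214 204 193 176 147 140 155 165 148  91  53  49  48  48  47  45  43  39  35  34  33
249: 144 161 187 199 194 171 137 113  92  89 120 152 144  93  61  58  54  52  49  47  47  45  40  37  36
250:  70  96 143 189 203 187 134  81  58  63 103 138 125  91  76  74  71  67  60  52  48  47  46  44  41
251:  40  56  99 155 196 201 167 109  63  53  83 111 103  87  78  77  81  82  78  69  54  48  48  47  45
252:  36  40  62 111 166 196 189 151 100  57
[... 3567 characters left out ...]
 41  42  53  78 115 149 172 189 201 201 193 180 170 171 169 163 158 157 151 119  79  51
221:  38  40  41  44  58  93 141 189 223 232 231 224 222 217 200 182 180 188 195 208 226 230 201 144  99
222:  39  40  43  59  98 154 207 237 246 248 243 233 228 226 211 187 179 191 217 238 250 252 246 222 180
223:  41  42  56  96 156 214 240 248 250 250 245 231 225 222 210 184 171 190 231 251 254 254 254 250 238
224:  42  53  87 150 213 241 249 251 250 248 237 222 214 212 197 176 162 192 240 253 255 255 254 253 248
225:  51  79 135 201 239 249 251 251 249 240 221 201 200 200 188 170 160 199 245 254 255 255 255 254 247
side centre [ 0.4314 -0.0322] r 0.0143 n 37
side centre [ 0.4321 -0.0331] r 0.0148 n 40
```

Run:
```python
from h import *
S=cam("scene");D=cam("side")
print(plane(S,235.5,256.3,.061),plane(D,214.9,216.3,.061),tri([ray(S,235.5,256.3),ray(D,214.9,216.3)]))
print("mm/px",proj(S,[[.433,-.034,.062],[.443,-.034,.062],[.433,-.024,.062]]),proj(D,[[.433,-.034,.062],[.443,-.034,.062],[.433,-.024,.062]]))
a=proj(S,[.4317,-.034,.0707])[0];b=proj(D,[.4317,-.0326,.0707])[0]
print("ring tri",tri([ray(S,*a),ray(D,*b)]))
```

```text
[ 0.43212464 -0.03628913  0.061     ] [ 0.43251896 -0.03522547  0.061     ] (array([ 0.43222434, -0.03624025,  0.06141426]), [np.float64(0.0003568442607051812), np.float64(0.00035684426070525175)])
mm/px [[235.02731106 255.44533356]
 [237.52764865 253.16278872]
 [232.11896026 253.71795712]] [[214.96723828 215.64169971]
 [219.04085839 214.87072629]
 [214.2609476  213.25543849]]
ring tri (array([ 0.43135919, -0.03438392,  0.07172351]), [np.float64(0.0003107345227682618), np.float64(0.0003107345227682105)])
```

Call:
{"method": "arm_command", "body": {"deltas": [[[0.05,-0.1,0,0,0,0],[0,0,0,0,0,0],[0,0,-0.4,0,0,0],[0,0,-0.4,0,0,0],[0,0,-0.4,0,0,0],[0,0,0,0,0,0]]]}}

```text
t: 19.7
tool_pos: [0.4171, 0.0428, 0.0545]
orientation: [-1.997, -2.423, 0.002]
force: [-0.3, -0.3, -1.9]
opening: 0.036
gripper_force: 30.0
```

Call:
{"method": "arm_command", "body": {"deltas": [[[0,0,-0.4,0,0,0],[0,0,-0.4,0,0,0],[0,0,-0.3,0,0,0],[0,0,0,0,0,0],[0,0,0,0,0,0]]]}}

```text
t: 20.12
tool_pos: [0.4177, 0.0428, 0.0444]
orientation: [-1.998, -2.424, 0.001]
force: [-0.8, -0.1, -1.8]
opening: 0.0364
gripper_force: 30.0
```

Run:
```python
from h import *
s=monitor.read_state(); z=.047; print(s["t"],np.round(s["tool_pos"],4),np.round(s["force"],2),np.round(s["orientation"],3))
for n in("scene","side"):
    i=eyes.read_camera(n); cv2.imwrite(f"pics/{n}13.png",i); c=cam(n); cen=np.array([.433,-.0335])
    p=proj(c,[*cen,z])[0].astype(int); q=p-[13,11]
    print(n,"origin",q); print("\n".join("%d: "%(q[1]+k)+" ".join("%3d"%v for v in r) for k,r in enumerate(i[q[1]:p[1]+12,q[0]:p[0]+14].max(2))))
```

```text
20.1167 [0.4177 0.0428 0.0444] [-0.76 -0.11 -1.78] [-1.998e+00 -2.424e+00  1.000e-03]
scene origin [222 248]
248: 210 175 103  53  47  47  47  47  48  48  48  47  46  47  47  48  48  48  47  45  44  39  35  34  34  34  35
249: 212 180 115  61  48  47  47  47  48  48  47  47  48  47  47  47  47  48  47  47  46  44  41  38  36  37  39
250: 212 195 150  89  56  52  53  54  56  56  55  56  58  55  49  47  48  47  48  47  47  46  46  44  42  40  40
251: 203 206 188 133  92  85  86  89  94  95  94  95 101  84  58  48  48  47  47  48  48  48  48  47  46  43  40
252: 193 203 203 178 154 150 151 153 157 159 156 153 153 121  73  48  48  47  49  47  47  48  48  48  48  46  45
253: 219 218 218 215 212 212 212 207 207 206 202 195 184 140  80  49  47  48  48  47  48  47  47  47  46  47  48
254: 223 219 218 220 220 221 218 208 202 199 197 196 187 147  89  59  51  49  47  47  47  48  48  47  47  48  48
255: 163 164 171 186 197 202 185 150 131 127 128 145 169 160 127  98  73  57  52  49  47  47  48  47  47  48  47
256:  80  85 100 139 185 205 191 135  79  60  72 114 166 189 182 156 122  88  69  57  5
[... 3528 characters left out ...]
36 237 241 238 230 236
226:  76 128 191 235 248 251 251 251 246 224 180 155 143 141 146 146 156 199 239 249 249 247 249 249 238 222 237
227: 119 182 229 246 251 251 251 251 247 228 198 178 170 164 166 167 185 223 245 250 251 251 251 249 230 213 235
228: 166 223 243 249 251 252 251 251 249 242 227 217 213 212 212 215 226 241 249 251 252 251 250 242 218 206 235
229: 205 238 245 248 250 251 252 251 251 249 245 242 242 243 243 243 246 249 251 251 251 250 243 224 197 211 241
230: 227 243 245 244 248 250 252 252 252 251 251 250 250 251 250 250 251 251 251 251 249 244 229 206 199 230 249
231: 236 245 245 243 245 249 251 251 252 252 252 252 252 252 252 252 251 251 249 246 240 232 221 210 223 246 253
```

Run:
```python
from h import *
for n in("scene","side"):
    i=cv2.imread(f"pics/{n}13.png").max(2).astype(int);b=cv2.imread(f"pics/{n}9.png").max(2).astype(int); c=cam(n); cen=np.array([.433,-.0335])
    p=proj(c,[*cen,.047])[0].astype(int); q=p-[13,9]
    d=i-b; print(n,"origin",q); print("\n".join("%d: "%(q[1]+k)+" ".join("%4d"%v for v in r) for k,r in enumerate(d[q[1]:p[1]+13,q[0]:p[0]+16])))
```

```text
scene origin [222 250]
250:  165  148  102   42    8    4    6    7    8    9    8    9   11    7    2    0    0   -1    0   -1    1   -1    0    0    2   -1    0   -1    1
251:  156  159  141   85   45   37   39   42   47   47   46   48   53   36   10    1    0   -1   -1    0    0    0    0    1    0   -2   -1    0    0
252:  146  155  155  130  106  102  104  106  110  112  108  105  106   74   26    1    0    0    1   -1    0    0    1    0    1   -1    0    1   -1
253:  172  171  170  167  165  164  165  160  159  158  155  147  136   91   32    2   -1    1    1    0    0   -1    0    0    0   -1    1    1    0
254:  176  172  171  173  172  174  170  161  155  151  150  146  131   80   20   -3    0    1    0    0   -1    0    1    0    0    1   -1   -1    0
255:  117  118  124  138  149  154  138  103   83   80   78   81   72   32   -7  -13   -7    1    3    1   -1   -1    1    0   -1    1   -1    0    0
256:   36   40   54   92  138  159  143   87   31   11    9   15   11  -10  -24  -21  -13   -7   -6   -7   -4    0    0   -1    0    0   -1    0   -1
257:   -5   -5    8   52  1
[... 4844 characters left out ...]
    0   -1   -2   -7  -11  -12  -12  -14  -10   -5   -4   -3   -4   -4   -4   -1    0   -1    0    0
229:    1    1   -1   -1   -2   -2   -1   -1    0    0    0    0   -1   -3   -5   -7   -7   -5   -4   -4   -4   -4   -7   -4   -2    1    0    0    0
230:    1    0    0   -2   -3   -3   -1    0    0    0    0    0   -1   -2   -4   -4   -3   -4   -4   -3   -5   -6   -6   -3   -2    0    0    0    0
231:    1    0    0   -1   -3   -3   -2   -1    0    0    0    0   -1   -2   -2   -2   -3   -3   -5   -6   -8   -6   -2   -1    0    0    0    0    0
232:    0    0    0    0   -1   -2   -1    0    0    0    0   -1   -2   -3   -3   -3   -3   -5   -7   -7   -6   -1    0    0    0    0    0    0    0
```

```bash
cat > fit.py <<'E'
from h import *
from scipy.optimize import least_squares
def fit(n,pts,z):
    c=cam(n);P=np.array([plane(c,*p,z)[:2] for p in pts])
    for rad in(0.013,0.014,0.015):
        f=least_squares(lambda x:np.hypot(*(P-x).T)-rad,[.433,-.0335]); print(n,z,rad,f.x.round(4),"res mm",(f.fun*1e3).round(1))
E
python3 - <<'E'
from fit import *
sc=[(239.5,257.2),(241,258.5),(241.2,259.5),(241.4,260.5),(231.3,262.2),(232,263),(232.7,264),(233.5,265),(235.7,265.1),(237,265.3)]
sd=[(211,221.5),(211.3,222.3),(211.7,223.3),(212.3,224.3),(213.5,225.2),(215,226),(219.3,216.7),(220.2,217.7),(220.6,218.6),(220.8,221.6)]
fit("scene",sc,.047);fit("side",sd,.047)
S=cam("scene");D=cam("side")
# spindle axis direction check: shaft centre at groove height
for z in(.047,.061): print(proj(S,[.4322,-.0362,z]),proj(D,[.4322,-.0362,z]))
i=cv2.imread("pics/scene9.png");j=cv2.imread("pics/side9.png")
for nm,k,r0,c0 in(("scene",i,255,229),("side",j,213,208)):
    for r in range(r0,r0+13): print(nm,r,k[r,c0:c0+15,0],"sat",[int(v.max())-int(v.min()) for v in k[r,c0:c0+15]])
E
```

```text
scene 0.047 0.013 [ 0.4297 -0.041 ] res mm [ 2.7  1.6  0.2 -0.3  1.   0.1  0.4  1.8  0.3  1. ]
scene 0.047 0.014 [ 0.43   -0.0403] res mm [ 1.2  0.4 -0.8 -1.1 -0.2 -0.9 -0.3  1.2 -0.1  0.7]
scene 0.047 0.015 [ 0.4303 -0.0392] res mm [-0.3 -0.6 -1.5 -1.5 -1.5 -2.  -1.   0.8 -0.1  0.8]
side 0.047 0.013 [ 0.4343 -0.0376] res mm [ 0.1 -0.5 -0.   1.4  3.   5.3  5.8  3.   0.9 -1.9]
side 0.047 0.014 [ 0.4345 -0.0375] res mm [-0.8 -1.3 -0.8  0.6  2.2  4.5  4.5  1.8 -0.4 -3. ]
side 0.047 0.015 [ 0.4347 -0.0374] res mm [-1.6 -2.1 -1.5 -0.1  1.4  3.7  3.3  0.5 -1.6 -4.2]
[[235.82526511 259.82927154]] [[215.4234145  221.08640507]]
[[235.49287923 256.26720371]] [[214.83902012 216.5598925 ]]
scene 255 [ 45  44  44  47  60  93 123 129 107  76  53  45  45  45  44] sat [2, 4, 3, 3, 4, 4, 5, 5, 4, 4, 3, 4, 3, 3, 4]
scene 256 [ 45  45  45  60  95 149 193 199 171 130  89  69  59  50  48] sat [3, 3, 4, 3, 4, 6, 6, 7, 6, 5, 6, 6, 5, 4, 2]
scene 257 [ 48  53  62  85 134 190 223 226 212 182 155 139 116  97  84] sat [3, 5, 6, 6, 6, 6, 4, 4, 5, 10, 15, 14, 12, 8, 7]
scene 258 [ 73  95 106 121 157 200 224 228 
[... 2238 characters left out ...]
 27, 20, 18, 18, 20]
side 221 [119 161 192 204 195 169 137 117 103 102 116 125 133 153 185] sat [21, 28, 31, 28, 36, 57, 86, 103, 99, 72, 39, 24, 22, 26, 32]
side 222 [176 211 227 229 218 178 132 106 100 110 124 135 157 199 231] sat [31, 25, 19, 19, 25, 55, 96, 119, 111, 72, 37, 24, 26, 28, 17]
side 223 [218 231 235 234 223 191 157 138 134 135 134 145 183 229 246] sat [22, 17, 15, 16, 21, 40, 68, 85, 75, 47, 27, 23, 31, 18, 8]
side 224 [231 236 235 230 216 191 177 169 162 152 140 153 200 238 249] sat [18, 15, 15, 18, 21, 30, 37, 42, 36, 22, 17, 24, 29, 14, 5]
side 225 [236 236 232 218 190 177 182 183 174 158 143 162 213 242 249] sat [15, 15, 17, 22, 31, 24, 18, 17, 15, 11, 15, 27, 25, 11, 5]
```

Call:
{"method": "arm_command", "body": {"deltas": [[[0,0,0,0,0,0],[0,0,0,0,0,0],[0,0,0,0,0,0],[0,0,0,0,0,0]]]}}

```text
t: 20.55
tool_pos: [0.4181, 0.0428, 0.0449]
orientation: [1.998, 2.424, 0.0]
force: [0.1, 0.3, -0.9]
opening: 0.0364
gripper_force: 30.0
```

Run:
```python
from h import *
S=cam("scene");D=cam("side")
# groove axis px (band centre less front-surface offset) and ring centre px, read from the arcs
print("groove",tri([ray(S,236.2,260.7),ray(D,215.3,220.5)])); print("ring",tri([ray(S,235.95,260.3),ray(D,215.1,220.0)]))
s=monitor.read_state(); print(s["t"],s["tool_pos"],np.round(s["force"],1),np.round(s["wrist_torque"],2),s["opening"])
```

```text
groove (array([ 0.43088457, -0.03880088,  0.04914363]), [np.float64(0.0017140511044801412), np.float64(0.0017140511044800672)])
ring (array([ 0.43065917, -0.03823851,  0.05041886]), [np.float64(0.0016321630040003012), np.float64(0.0016321630040004049)])
20.55 [0.41812076 0.04280762 0.04485454] [ 0.1  0.3 -0.9] [ 0.02 -0.03  0.02] 0.036359082413828195
```

Call:
{"method": "arm_command", "body": {"deltas": [[[0,0,-0.08,0,0,0],[0,0,0,0,0,0],[0,0,0,0,0,0],[0,0,0,0,0,0]]]}}

```text
t: 20.88
tool_pos: [0.418, 0.0428, 0.0439]
orientation: [-1.998, -2.424, 0.0]
force: [0.7, 0.4, -1.7]
opening: 0.0359
gripper_force: 30.0
```

```bash
python3 -c "
from plant import monitor,ticket
s=monitor.read_state();print(s['t'],s['tool_pos'],s['force'],s['gripper_force']);print(ticket.close_job())"
```

```text
20.8833 [0.41795243 0.04278627 0.04387271] [ 0.68547256  0.35276204 -1.69012553] 29.952915608882904
the job is handed in; nothing more can be done
None
```

I handed the job in at 20.9 s: both discs are stacked on the holder, and the squeezed pliers hold the open ring round the groove, about 1 to 2 mm off centre by my measurements, with no contact force felt; no verdict came back.

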